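# Free the sander's belt tensioner and hold it slack

### The arm

A 6-joint arm with a two-finger parallel gripper is mounted at the origin on the work surface. World frame = base frame: x ahead of the robot, y to its left, z up, the work surface at z = 0. Lengths are in mm, angles in rad, forces in N, time in s.
With the tool pointing down it reaches from about 300 to 775 mm from the base axis. Payload 14.6 kg.
Tool frame: the origin (TCP) lies on the centre line of the jaws, within the pads' length; the fingertips stand 11 mm ahead of it and the grasp point (between the pads) lies 8 mm behind it; x points along the fingers, y is the direction in which the jaws open and shut, and the axes are right-handed (so a half turn about x gives the same grasp; the last joint's range is limited). The gripper opens to 94 mm and grips with 3 to 60 N. Pads are 16 mm wide; open, the fingers measure 119 mm over their backs; the gripper's body (75 mm by 177 mm) begins 78 mm behind the grasp point.
Start: joints at [1.15, 0.3, 1.521, -0, 1.321, -0.067], TCP at [190.553, 515.925, 216.446] pointing down, gripper open.
Joint ranges: [-3.03, 3.03], [-0.79, 2.21], [0.23, 2.52], [-1.04, 4.18], [0, 3.07], [-2.55, 2.55]. Speed limits (rad/s): [2.22, 2.22, 2.57, 3.14, 3.14, 3.14].

### API

Orientations are given as [roll, pitch, yaw] about the fixed x, y, z axes, in that order (R = Rz(yaw) Ry(pitch) Rx(roll)).
In Python, from cell import manip gives the robot as it stands.
- The arm moves only by the shell command python3 -m handwheel 'ROWS' [OPENING] [FORCE]. ROWS is JSON, a list of rows, each a list of 2 entries, a list of its own where there are three numbers: the shift along the tool's x, y, z in mm, then the turn about the tool's x in rad. In form: [[[x, y, z], spin], ...]. A call has exactly 10 rows; each row shifts and turns the commanded pose from where the row before left it, along the tool's axes as they then stand; what a row does not reach is not made up. A row lasts 1/8 s, in which the tool goes at most 62.5 mm and 10.7 degrees, less where a joint would pass 70% of its speed; a pose out of reach is approached as far as the arm can. A call with a gripper value outside its range is refused whole. OPENING is the closure in counts, from 0 (fully open) to 255 (shut), set as the call begins (- or left out, the last holds). The fingers move at their own pace and stop on an object; FORCE is the grip in N (left out, the last holds). Time passes only in rows, so rows that do not move let the fingers close, or fill a call up. It gives the time, the measured TCP pose, the force and the opening at its end, in the units of the state.
- manip.read_state(): the state, without advancing time (a new reading comes with each control period).
- manip.camera(name): name is "side" or "top"; returns a dict with "pixels" (384x512x3 uint8, red, green, blue), "z_map" (384x512 float32, mm along the optical axis (not along the pixel's ray), 0 where there is no reading), "mtx" (3x3 intrinsics, pixels), "xyz" and "orientation" of the camera in the world. Camera axes: x right, y up, looking along -z (the intrinsics and any distortion apply to the point x, -y, -z); pixel columns grow to the right and rows downward; lengths in mm; the calibration is good to about 2 mm. A picture is of the moment at which its call begins.
- manip.sign_off(): hands the job in, once; it reports no verdict.
Trained networks look in the newest picture that a camera, given by its name, has taken for a name from the list of things; names that differ only in an ending like _2 or _b are one class to them, and where a whole thing is asked for, a point or a joint stands for the part that bears it (a point fixed in the world has none). Each returns a list of dicts, best first, with "confidence" (0 to 1); they miss things now and then, are a little off and sometimes report something else, mostly with a low value. They report only what shows in the picture. A call takes as long as a camera call. They do not tell look-alikes from the thing itself.
- manip.cut_out(target, camera): "region" (384x512 bool, what is visible of it) and "centre" ([column, row] in pixels, amid what is visible of it).
The state is a dict: "clock": time; "joints": joint angles; "qd": joint speeds; "effort": joint torques, N m; "eef_pos": TCP position; "eef_rot": TCP orientation; "wrist_force": force on the tool from outside, world axes, zero at the start; "moment": the same for the moment, N m; "finger_gap": finger opening in mm.
Only numpy, scipy, OpenCV 4.12 (cv2) and the standard library are available. Lean on these libraries where they do the work, as an engineer would, in place of code of your own. Each camera call takes 0.05 s, during which the arm holds its last target. There are 200 camera calls.

### The job

A new belt is about to go on the small bench sander. Lift the red keeper up and off its steel hook and set it down in the blue tray, letting go of it there; then push the sprung tensioner arm by its yellow handle back towards the drive roller, past the ratchet click, until its red pointer stands over the green band, and finish while still holding it there against the spring: do not let go. Leave the mallet, the sanding block and the gouge where they lie.

Things in the scene. Friction and masses are not known exactly. Their poses are not given: they have to be found in the camera images.
- machine: Belt sander head, fixed, belt off. Origin on the bench; z up, -x is its front. In its axes, mm: grey base x -150..170, y -110..135, 20 high; arm pivot (70, 0); black drive roller (-75, 100), radius 30, 92 high; green motor x 55..155, y 57..127, 87 high; steel hook post (60, 28). Nothing on it but the hanging keeper is higher than 135.
- hook (a point): Point on the top of the hook's bar, 125 mm above the bench, at machine x 0, y 28 mm; axes as the machine's. The bar, 10 mm wide and 8 thick, runs from its post at x +60 mm towards -x and ends in an upturned lip at x -22..-16 mm, 10 mm higher than the bar's top.
- keeper: Loose red keeper, about 0.14 kg, 140 mm high; origin centre of its underside. Foot 40 (x) x 34 (y) x 54 mm, on which it stands; above it an opening along x, 18 wide, 36 high (z 54..90), through which the hook's bar passes; then the grip tab. Hangs 35 mm above the bench, axes as the machine's. To free: raise 18 mm (10 to 28), draw 45 mm or more along the machine's -x, lift away.
- keeper_grip (a point): Centre of the keeper's grip tab, 115 mm above the keeper's underside; axes as the keeper's. The tab is 34 mm wide along its y (pinch it there from above), 14 mm along x, and reaches 25 mm above and below this point.
- tray: Blue open tray 130 x 130 mm, 18 mm high, 5 mm walls and floor, fixed on the bench, left or right of the machine. Origin at the centre of its underside.
- tension_arm (a joint): Arm angle, rad: starts 0 to 0.1, grows as it is pushed back, hard stop 0.62. At v the handle is at machine x = 70 - 150 cos(v-0.3), y = 150 sin(v-0.3) mm. At the handle the spring resists with 3 N at 0, 8 N at 0.6; the pawl adds up to 3 N from 0.13 on, before the click at about 0.42. Let go past it, the arm springs back to about 0.42. Green band: 0.475 to 0.62. The hanging keeper blocks it at 0.3.
- handle (a point): Point on the axis of the yellow upright handle at the arm's end, 110 mm above the bench: round post 18 mm across, 83 to 130 mm high; below it the black idler wheel (44 mm across, 58 to 83 mm high) on the aluminium arm. Its -x axis points along the arm away from the pivot; the push goes along its +y axis.
- pivot (a point): Point on the vertical pivot axis of the tensioner arm, 44 mm above the bench; the handle is 150 mm from this axis.
- rosette: Half-carved wooden rosette panel 120 x 120 x 42 mm, fixed on the bench on the side where the tray is not. Origin at the centre of its underside.
- mallet: Wooden mallet lying on the bench, about 265 mm long along its x, head 70 x 120 x 80 mm at x 65..135; origin on the bench under its middle. Leave it.
- sanding_block: Wooden sanding block 100 x 60 x 35 mm on the bench, origin at the centre of its underside. Leave it.
- gouge: Wood gouge lying on the bench, 242 mm long along its x, 26 mm high at the wooden handle (x -120..10); origin on the bench. Leave it.
There are look-alikes about, which are no part of the job. Of the things that look like the keeper, the largest one is meant.

How it is judged:
By the outcome, as a careful person would: the job done as asked, in the order asked, and still so for the second after the job is handed in, while the arm keeps its last pose, push and grip.
It also fails if it takes over 59 s, if anything falls off the work surface, if the arm or the gripper's body presses on something with over 40 N, if the wrist force passes 120 N, or if a joint passes its speed limit or range.

## Working session

There is one attempt and no reset: what is moved stays moved. The work goes in short steps, Python scripts to look and compute and a shell command to move; the robot and the scene stay as the last step left them, time stands still between calls to the robot, and variables do not carry over. Pictures are saved under pics/ and viewed, about 8 in all and at most 12, crops included, and the job is handed in when it is done.

```bash
mkdir -p pics; cat > h.py <<'E'
import numpy as np,cv2
from scipy.spatial.transform import Rotation as R
from cell import manip
def cam(n):
    c=manip.camera(n); c['R']=None
    o=np.array(c['orientation'],float)
    c['R']=R.from_euler('xyz',o).as_matrix() if o.size==3 else o
    return c
def cloud(c):
    z=c['z_map'].astype(float); K=np.array(c['mtx']); v,u=np.mgrid[:384,:512]
    P=np.stack([(u-K[0,2])/K[0,0]*z,-(v-K[1,2])/K[1,1]*z,-z],-1)
    W=P@c['R'].T+np.array(c['xyz']); W[z==0]=np.nan
    return W
def save(c,f,crop=None,s=1):
    p=c['pixels'][:,:,::-1]
    if crop: a,b,d,e=crop; p=p[b:e,a:d]
    cv2.imwrite(f,cv2.resize(p,None,fx=s,fy=s,interpolation=cv2.INTER_CUBIC))
E
python3 - <<'E'
from h import *
print(manip.read_state())
ims=[]
for n in ('side','top'):
    c=cam(n); W=cloud(c); print(n,c['xyz'],c['orientation'],np.round(c['mtx'],1).tolist(),[k for k in c])
    save(c,f'pics/{n}0.png',None,1.5)
    for t in ('machine','keeper','tray','tension_arm','handle','hook','rosette','mallet','sanding_block','gouge','keeper_grip'):
        try:
            for d in manip.cut_out(t,n):
                w=W[d['region']]; print(t,round(d['confidence'],2),np.round(d['centre']),d['region'].sum(),np.round(np.nanmedian(w,0)),np.round(np.nanpercentile(w,2,axis=0)),np.round(np.nanpercentile(w,98,axis=0)))
        except Exception as e: print(t,e)
E
```

```text
{'clock': 0.0, 'joints': array([ 1.15039043e+00,  3.00491920e-01,  1.52159058e+00, -1.04651963e-05,
        1.32067067e+00, -6.65723308e-02]), 'qd': array([-0.00163122,  0.0002622 , -0.00191028, -0.00094438,  0.00060748,
       -0.00107713]), 'effort': array([-7.35697677e-05, -5.31809020e+01, -3.52737021e+01,  7.09070452e-02,
        2.44987925e-02, -3.48850813e-05]), 'eef_pos': array([190.46294485, 515.70553869, 215.87087815]), 'eef_rot': array([-1.62863435,  1.56963577, -1.98246532]), 'wrist_force': array([-0.02691467,  0.30271408, -0.43409956]), 'moment': array([-0.04368569,  0.02036072, -0.0144971 ]), 'finger_gap': 93.90229700956232}
side [ 302.16328351 -728.35555791  935.75831504] [ 0.77412079  0.01532249 -0.28339396] [[414.7, 0.0, 259.9], [0.0, 414.7, 191.1], [0.0, 0.0, 1.0]] ['pixels', 'z_map', 'mtx', 'xyz', 'orientation', 'R']
machine 0.98 [283. 217.] 7530 [562.   5.  20.] [ 417. -108.    8.] [731. 141. 115.]
keeper 0.83 [275. 196.] 512 [558.  31.  88.] [540.  23.  20.] [581.  78. 175.]
keeper 0.66 [199. 213.] 237 [336.  81.  39.] [324.  70.  -1.] [348. 153.  98.]
keeper 0.55
[... 2138 characters left out ...]
21. -95.  16.] [733. 153.  89.]
hook 0.51 [274. 169.] 739 [572.  -6.  60.] [491. -59.  31.] [678.  56. 131.]
rosette 0.94 [158. 199.] 1851 [496. 326.  32.] [438. 269.   0.] [558. 389.  43.]
mallet 0.92 [100. 140.] 2074 [659. 486.  72.] [614. 293.  17.] [727. 547.  84.]
sanding_block 0.96 [182. 266.] 797 [308. 267.  35.] [277. 218.  17.] [338. 318.  39.]
gouge 0.6 [361. 259.] 576 [ 309. -252.   24.] [ 288. -339.   12.] [ 329. -116.   30.]
keeper_grip 0.64 [258. 167.] 203 [557.  45. 132.] [543.  28.  44.] [572.  61. 178.]
keeper_grip 0.6 [341. 141.] 129 [ 640. -201.   47.] [ 629. -212.   14.] [ 652. -191.  100.]
keeper_grip 0.55 [244. 252.] 75 [339.  84.  41.] [330.  74.  35.] [350.  99. 101.]
```

View pics/side0.png

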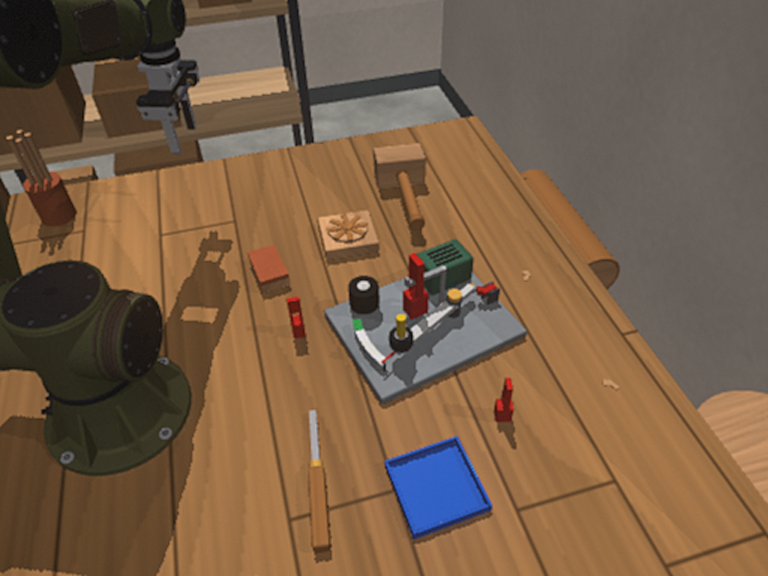

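View pics/top0.png

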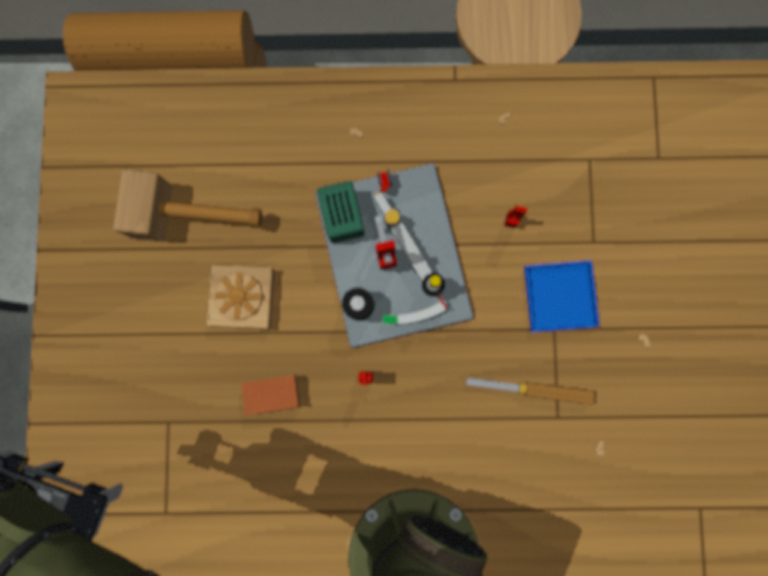

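```bash
python3 - <<'E'
from h import *
tile=[]
for n in ('side','top'):
    c=cam(n); W=cloud(c)
    m=(W[...,2]>12)&(W[...,2]<28)&(W[...,0]>400)&(W[...,0]<760)&(W[...,1]>-130)&(W[...,1]<180)
    p=W[m][:,:2].astype(np.float32); r=cv2.minAreaRect(p); print(n,'base',r)
    hsv=cv2.cvtColor(c['pixels'],cv2.COLOR_RGB2HSV)
    near=(abs(W[...,0]-560)<140)&(abs(W[...,1]-20)<140)
    yel=near&(abs(hsv[...,0].astype(int)-27)<6)&(hsv[...,1]>150)&(W[...,2]>85)
    w=W[yel]; print('yel',len(w),np.round(np.nanmedian(w,0),1),np.round(np.nanpercentile(w,[5,95],axis=0),1).tolist())
    top=w[w[:,2]>np.nanpercentile(w[:,2],95)-6]; print(' yeltop',len(top),np.round(top.mean(0),1))
    red=((hsv[...,0]<6)|(hsv[...,0]>174))&(hsv[...,1]>170)
    for x,y in ((560,35),(337,83),(640,-207)):
        k=red&(abs(W[...,0]-x)<40)&(abs(W[...,1]-y)<40); w=W[k]; 
        t=w[w[:,2]>w[:,2].max()-7]
        print('red',(x,y),len(w),'zmax',round(w[:,2].max(),1),'top',len(t),np.round(t.mean(0),1),np.round(np.ptp(t,axis=0),1))
        if x==560: print(' topminrect',cv2.minAreaRect(t[:,:2].astype(np.float32)))
    blk=near&(hsv[...,2]<60)&(W[...,2]>84)&(W[...,2]<98); w=W[blk]; print('drive',len(w),np.round(np.nanmean(w,0),1))
    u,v=(275,196) if n=='side' else (262,170)
    tile.append(cv2.resize(c['pixels'][v-60:v+80,u-70:u+70,::-1],(400,400),interpolation=cv2.INTER_CUBIC))
cv2.imwrite('pics/crop1.png',np.hstack(tile))
E
```

```text
side base ((574.85107421875, 30.03974151611328), (320.83526611328125, 249.52154541015625), 12.743660926818848)
yel 72 [505.7 -50.3 117.4] [[500.3, -52.2, 89.7], [511.5, -40.2, 129.9]]
 yeltop 26 [506.2 -45.  128.2]
red (560, 35) 408 zmax 175.2 top 52 [561.4  41.6 172.5] [18.2 34.8  6.8]
 topminrect ((561.1491088867188, 42.837921142578125), (14.843781471252441, 33.63736343383789), 13.386104583740234)
red (337, 83) 178 zmax 99.1 top 28 [335.9  83.8  96.2] [20.  10.4  6.9]
red (640, -207) 228 zmax 99.3 top 35 [ 640.6 -207.4   96.4] [14.2 24.7  7. ]
drive 65 [638.9 112.5  85.9]
top base ((578.17578125, 31.906906127929688), (320.51666259765625, 245.2479248046875), 12.799201011657715)
yel 44 [507.4 -42.1 129.4] [[501.0, -49.7, 91.1], [515.4, -34.4, 132.2]]
 yeltop 33 [509.1 -41.8 130.1]
red (560, 35) 126 zmax 178.8 top 48 [561.9  44.6 175.3] [14.6 28.   6.7]
 topminrect ((561.9932250976562, 44.89963150024414), (10.160951614379883, 29.596698760986328), 12.201321601867676)
red (337, 83) 58 zmax 100.3 top 26 [339.6  87.1  97.3] [18.6  8.3  6.7]
red (640, -207) 99 zmax 100.1 top 18 [ 641.5 -203.9   97.4] [ 8.3 18.7  6. ]
drive 65 [586.9  82.9  86.3]
```

View pics/crop1.png

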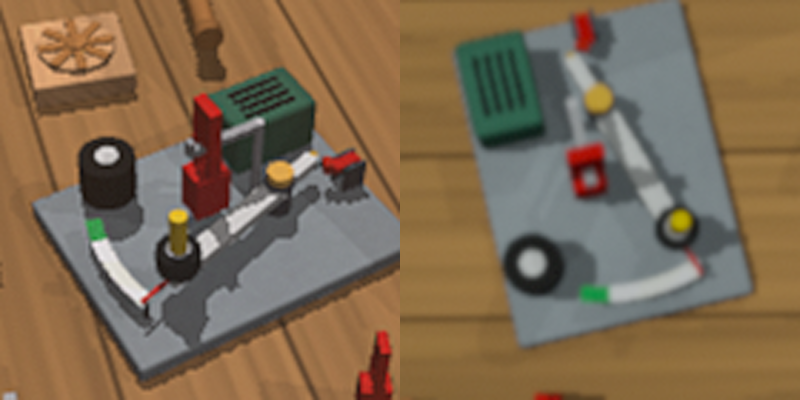

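Red look-alikes: hanging on the hook (side px 275,196; top at z≈176), standing left-front (side 199,213; ~100 mm high) and right (side 337,270; ~100 mm high). The crop shows the hanging one, clearly the largest and on the hook: that is the keeper. The handle (yellow, left tile 178,232) stands at v≈0, and the machine yaw is ≈12.75°.

```bash
cat >> h.py <<'E'
YAW=np.radians(12.77); O=np.array([569.5,16.6])
def m2w(x,y): c,s=np.cos(YAW),np.sin(YAW); return O+[c*x-s*y,s*x+c*y]
def plan(target,jaw_yaw):
    "spin needed, then shift in the tool frame after that spin (and before it)"
    s=manip.read_state(); T=R.from_euler('xyz',s['eef_rot']).as_matrix()
    y=T[:,1]; d=np.array(target)-s['eef_pos']
    a=np.arctan2(y[1],y[0]); e=(jaw_yaw-a+np.pi/2)%np.pi-np.pi/2
    sp=e*np.sign(T[2,0]); T2=T@R.from_rotvec([sp,0,0]).as_matrix()
    print('t',round(s['clock'],2),'pos',np.round(s['eef_pos'],1),'toolx',np.round(T[:,0],3),'j',np.round(s['joints'],2),'F',np.round(s['wrist_force'],1),'gap',round(s['finger_gap'],1))
    print('spin',round(sp,3),'shift after spin',np.round(T2.T@d,1),'| shift unspun',np.round(T.T@d,1))
E
python3 - <<'E'
from h import *
k=[561.7,43.7]
plan([*k,215],YAW+np.pi/2); plan([*k,145],YAW+np.pi/2)
print(m2w(0,28))
E
```

```text
t 1.3 pos [190.6 515.9 216.4] toolx [-0.  0. -1.] j [ 1.15  0.3   1.52  0.    1.32 -0.07] F [-0.1 -0.3 -0.4] gap 94.1
spin -0.577 shift after spin [   1.4 -542.6  257.6] | shift unspun [   1.4 -314.4  511.8]
t 1.3 pos [190.6 515.9 216.4] toolx [-0.  0. -1.] j [ 1.15  0.3   1.52  0.    1.32 -0.07] F [-0.1 -0.3 -0.4] gap 94.1
spin -0.577 shift after spin [  71.4 -542.6  257.6] | shift unspun [  71.4 -314.4  511.8]
[563.31093935  43.90742625]
```

```bash
python3 -m handwheel '[[[0,0,0],-0.144],[[0,0,0],-0.144],[[0,0,0],-0.144],[[0,0,0],-0.145],[[0,-40,19],0],[[0,-40,19],0],[[0,-40,19],0],[[0,-40,19],0],[[0,-40,19],0],[[0,-40,19],0]]' 0 30
python3 -m handwheel '[[[0,-40,19],0],[[0,-40,19],0],[[0,-40,19],0],[[0,-40,19],0],[[0,-40,19],0],[[0,-40,19],0],[[0,-40,19],0],[[0,-20,10],0],[[0,0,0],0],[[0,0,0],0]]' 0 30
python3 - <<'E'
from h import *
plan([561.7,43.7,145],YAW+np.pi/2)
c=cam('side'); save(c,'pics/s2.png',(180,60,380,260),3)
E
```

```text
clock: 2.55
eef_pos: [355.6, 305.9, 216.6]
eef_rot: [0.381, 1.57, 0.605]
wrist_force: [-0.2, 0.1, 0.7]
finger_gap: 94.1
clock: 3.8
eef_pos: [560.2, 47.2, 216.5]
eef_rot: [1.954, 1.571, 2.177]
wrist_force: [0.1, -0.3, 0.5]
finger_gap: 94.1
t 3.8 pos [560.2  47.2 216.5] toolx [-0.  0. -1.] j [ 0.02  0.33  1.49  0.    1.33 -1.78] F [ 0.1 -0.3  0.5] gap 94.1
spin 0.001 shift after spin [71.5 -3.8  0.7] | shift unspun [71.5 -3.8  0.7]
```

View pics/s2.png

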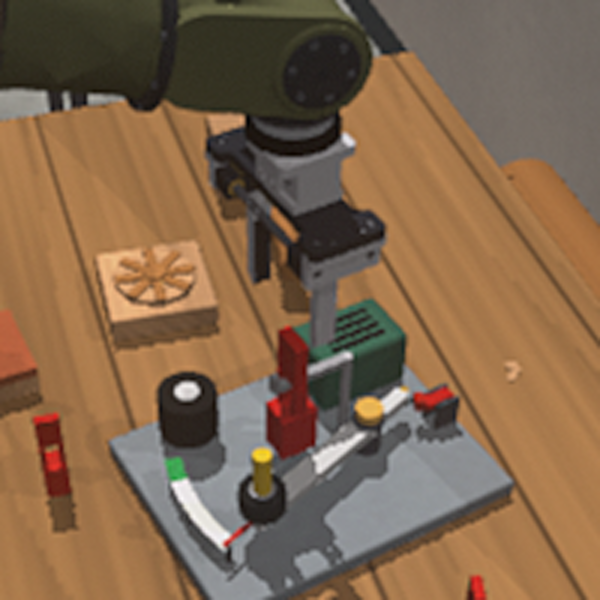

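The gripper is above the keeper (crop px 290,340), with its jaws either side of the tab along machine y. I descend and grip.

```bash
python3 -m handwheel '[[[0,-4,1],0],[[15,0,0],0],[[20,0,0],0],[[20,0,0],0],[[12,0,0],0],[[5,0,0],0],[[0,0,0],0],[[0,0,0],0],[[0,0,0],0],[[0,0,0],0]]' 0 30
python3 -m handwheel '[[[0,0,0],0],[[0,0,0],0],[[0,0,0],0],[[0,0,0],0],[[0,0,0],0],[[0,0,0],0],[[0,0,0],0],[[0,0,0],0],[[0,0,0],0],[[0,0,0],0]]' 255 30
python3 - <<'E'
from h import *
plan([561.7,43.7,163],YAW+np.pi/2)
c=m2w(-65,28)-m2w(0,28); print(c)
E
```

```text
clock: 5.1
eef_pos: [562.6, 42.5, 144.7]
eef_rot: [-0.257, 1.57, -0.034]
wrist_force: [0.2, 0.6, -0.7]
finger_gap: 93.8
clock: 6.35
eef_pos: [562.6, 42.6, 144.5]
eef_rot: [0.622, 1.571, 0.846]
wrist_force: [-0.1, 1.4, 0.3]
finger_gap: 34.0
t 6.35 pos [562.6  42.6 144.5] toolx [ 0.  0. -1.] j [ 0.01  0.4   1.56  0.    1.18 -1.78] F [-0.1  1.4  0.3] gap 34.0
spin 0.0 shift after spin [-18.5   1.3  -0.6] | shift unspun [-18.5   1.3  -0.6]
[-63.3922395  -14.36746222]
```

Gap 34 mm matches the tab width. Next I raise 18 mm and draw along tool −z (machine −x).

```bash
python3 -m handwheel '[[[-6,0,0],0],[[-6,0,0],0],[[-6,0,0],0],[[0,0,0],0],[[0,0,-10],0],[[0,0,-10],0],[[0,0,-10],0],[[0,0,-10],0],[[0,0,0],0],[[0,0,0],0]]'
python3 - <<'E'
from h import *
plan([500,28,163],YAW+np.pi/2)
c=cam('side'); save(c,'pics/s3.png',(180,60,380,260),3)
E
```

```text
clock: 7.6
eef_pos: [523.7, 33.7, 162.6]
eef_rot: [-0.198, 1.57, 0.025]
wrist_force: [-0.2, 0.2, -0.9]
finger_gap: 34.1
t 7.6 pos [523.7  33.7 162.6] toolx [ 0.  0. -1.] j [-0.01  0.3   1.66  0.    1.19 -1.8 ] F [-0.2  0.2 -0.9] gap 34.1
spin 0.0 shift after spin [ -0.4  -0.3 -24.4] | shift unspun [ -0.4  -0.3 -24.4]
```

View pics/s3.png

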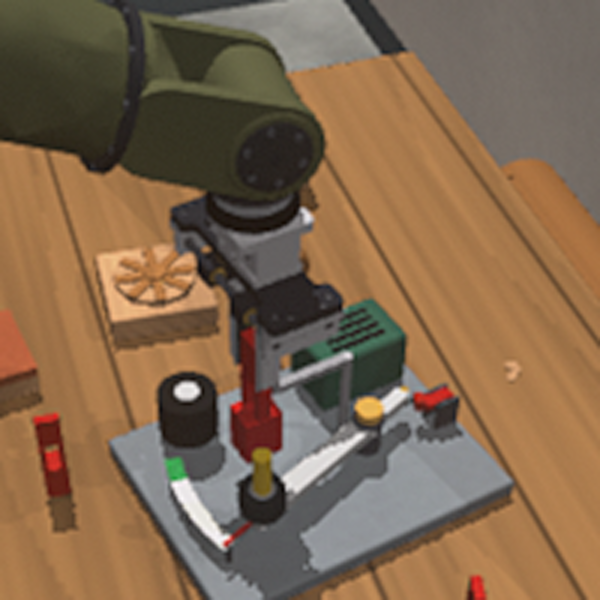

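The keeper is off most of the bar and free (foot at px 257,428), and the force is small. I draw it the rest of the way and lift.

```bash
python3 -m handwheel '[[[0,0,-12],0],[[0,0,-12],0],[[0,0,0],0],[[-20,0,0],0],[[-30,0,0],0],[[-30,0,0],0],[[-30,0,0],0],[[0,0,0],0],[[0,0,0],0],[[0,0,0],0]]'
python3 - <<'E'
from h import *
plan([490,-298,272],YAW+np.pi/2)
E
```

```text
clock: 8.9
eef_pos: [499.8, 28.4, 271.3]
eef_rot: [2.899, 1.569, 3.123]
wrist_force: [-0.3, 0.3, -1.4]
finger_gap: 33.5
t 8.9 pos [499.8  28.4 271.3] toolx [-0.002  0.    -1.   ] j [-0.02  0.15  1.57  0.    1.42 -1.81] F [-0.3  0.3 -1.4] gap 33.5
spin 0.0 shift after spin [  -0.7 -316.1  -81.7] | shift unspun [  -0.7 -316.1  -81.8]
```

```bash
python3 -m handwheel '[[[0,-20,-5],0],[[0,-40,-10],0],[[0,-40,-10],0],[[0,-45,-12],0],[[0,-45,-12],0],[[0,-45,-12],0],[[0,-40,-10],0],[[0,-30,-8],0],[[0,-11,-3],0],[[0,0,0],0]]'
python3 - <<'E'
from h import *
plan([490,-298,117],YAW+np.pi/2)
c=cam('side'); save(c,'pics/s4.png',(190,180,390,380),3)
E
```

```text
clock: 10.15
eef_pos: [490.1, -297.8, 271.8]
eef_rot: [2.191, 1.57, 2.414]
wrist_force: [-0.3, 0.9, -1.3]
finger_gap: 33.6
t 10.15 pos [ 490.1 -297.8  271.8] toolx [-0.001  0.001 -1.   ] j [-0.61  0.32  1.37  0.    1.46 -2.4 ] F [-0.3  0.9 -1.3] gap 33.6
spin -0.0 shift after spin [154.8  -0.3  -0. ] | shift unspun [154.8  -0.3  -0. ]
```

View pics/s4.png

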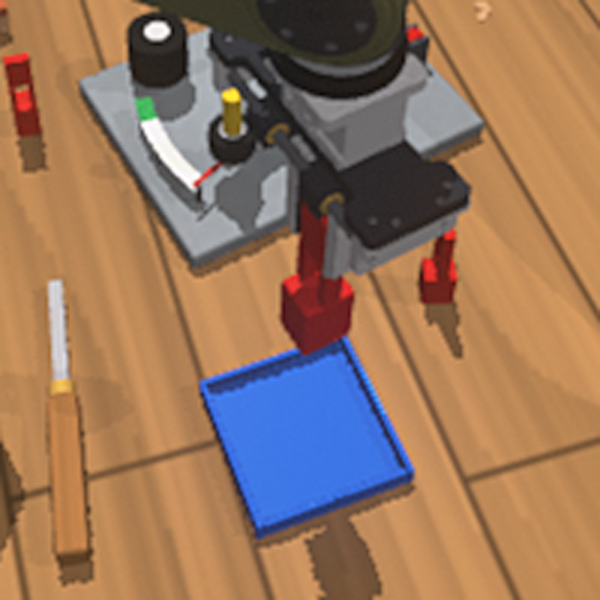

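The keeper is above the tray, upright, and the path down is clear (foot px 318,310; tray px 305,435).

```bash
python3 -m handwheel '[[[25,0,0],0],[[35,0,0],0],[[35,0,0],0],[[30,0,0],0],[[20,0,0],0],[[9,0,0],0],[[0,0,0],0],[[1,0,0],0],[[1,0,0],0],[[0,0,0],0]]'
python3 -m handwheel '[[[0,0,0],0],[[0.5,0,0],0],[[0,0,0],0],[[0.5,0,0],0],[[0,0,0],0],[[0.5,0,0],0],[[0,0,0],0],[[0,0,0],0],[[0,0,0],0],[[0,0,0],0]]'
```

```text
clock: 11.45
eef_pos: [490.2, -298.0, 116.7]
eef_rot: [-0.829, 1.57, -0.606]
wrist_force: [0.1, 0.1, -1.0]
finger_gap: 33.7
clock: 12.7
eef_pos: [490.1, -298.0, 115.0]
eef_rot: [-0.672, 1.571, -0.449]
wrist_force: [0.4, -0.6, -1.3]
finger_gap: 34.0
```

```bash
python3 -m handwheel '[[[0.5,0,0],0],[[0,0,0],0],[[0.5,0,0],0],[[0,0,0],0],[[0,0,0],0],[[0,0,0],0],[[0,0,0],0],[[0,0,0],0],[[0,0,0],0],[[0,0,0],0]]'
python3 -m handwheel '[[[0.3,0,0],0],[[0,0,0],0],[[0.3,0,0],0],[[0,0,0],0],[[0.3,0,0],0],[[0,0,0],0],[[0,0,0],0],[[0,0,0],0],[[0,0,0],0],[[0,0,0],0]]'
```

```text
clock: 13.95
eef_pos: [490.3, -298.0, 114.5]
eef_rot: [-0.676, 1.57, -0.453]
wrist_force: [-0.9, 0.8, 5.6]
finger_gap: 34.0
clock: 15.2
eef_pos: [490.5, -298.0, 114.5]
eef_rot: [-0.666, 1.57, -0.443]
wrist_force: [-2.8, 3.4, 14.0]
finger_gap: 33.9
```

Contact is felt on the tray floor (14 N up). I back off slightly, release and rise.

```bash
python3 -m handwheel '[[[-0.8,0,0],0],[[0,0,0],0],[[0,0,0],0],[[0,0,0],0],[[0,0,0],0],[[0,0,0],0],[[0,0,0],0],[[0,0,0],0],[[0,0,0],0],[[0,0,0],0]]' 0 30
python3 -m handwheel '[[[-10,0,0],0],[[-20,0,0],0],[[-20,0,0],0],[[-20,0,0],0],[[-20,0,0],0],[[0,0,0],0],[[0,0,0],0],[[0,0,0],0],[[0,0,0],0],[[0,0,0],0]]'
python3 - <<'E'
from h import *
h=m2w(70-150*np.cos(.3),-150*np.sin(.3)); print(h)
plan([507.6,-43.4,205],YAW+np.pi/2+.3)
E
```

```text
clock: 16.45
eef_pos: [490.1, -297.9, 113.8]
eef_rot: [1.433, 1.571, 1.656]
wrist_force: [-0.0, 0.5, -0.4]
finger_gap: 94.1
clock: 17.7
eef_pos: [490.1, -297.9, 203.6]
eef_rot: [2.375, 1.57, 2.599]
wrist_force: [0.5, -0.7, 0.9]
finger_gap: 93.7
[507.81077149 -42.8337683 ]
t 17.7 pos [ 490.1 -297.9  203.6] toolx [-0.  0. -1.] j [-0.61  0.36  1.47 -0.    1.31 -2.4 ] F [ 0.5 -0.7  0.9] gap 93.7
spin -0.3 shift after spin [ -1.4 211.8 142.3] | shift unspun [ -1.4 244.3  73.4]
```

```bash
python3 -m handwheel '[[[0,34,10],0],[[0,42,13],0],[[0,42,13],0],[[0,42,12],0],[[0,42,12],0],[[0,30,9],0],[[0,12,4.5],0],[[0,0,0],-0.15],[[0,0,0],-0.15],[[0,0,0],0]]'
python3 - <<'E'
from h import *
plan([507.6,-43.4,100],YAW+np.pi/2+.3)
c=cam('side'); p=c['pixels'][:,:,::-1]
W=cloud(c)
for d in manip.cut_out('keeper','side')[:4]: print(np.round(d['centre']),round(d['confidence'],2),np.round(np.nanmedian(W[d['region']],0)))
cv2.imwrite('pics/s5.png',np.hstack([cv2.resize(p[90:290,190:390],(400,400),interpolation=2),cv2.resize(p[250:384,220:354],(400,400),interpolation=2)]))
E
```

```text
clock: 18.95
eef_pos: [507.9, -44.3, 203.8]
eef_rot: [3.067, 1.571, -2.694]
wrist_force: [0.2, -0.3, 0.5]
finger_gap: 94.2
t 18.95 pos [507.9 -44.3 203.8] toolx [-0. -0. -1.] j [-0.16  0.22  1.65 -0.    1.27 -2.25] F [ 0.2 -0.3  0.5] gap 94.2
spin -0.001 shift after spin [103.8   0.9   0.3] | shift unspun [103.8   0.9   0.3]
[335. 271.] 0.8 [ 637. -215.   37.]
[291. 317.] 0.66 [ 486. -310.   60.]
[196. 216.] 0.53 [335.  81.  39.]
```

View pics/s5.png

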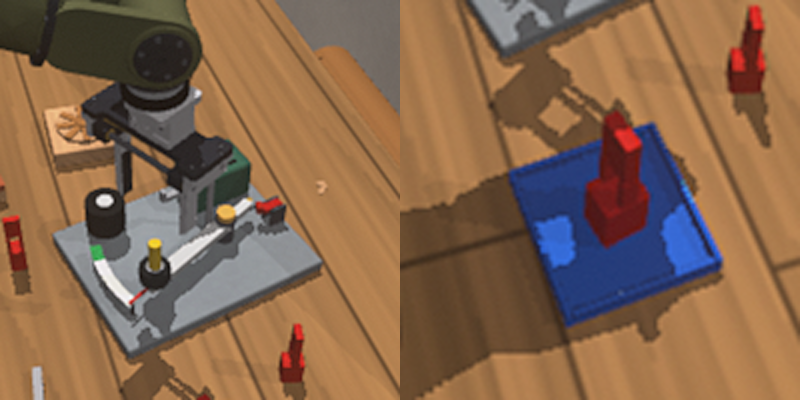

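The keeper stands upright in the tray (right tile px 615,190), and the handle (left tile px 155,255) lies between the jaws. I descend and grip it.

```bash
python3 -m handwheel '[[[20,1,0],0],[[25,0,0],0],[[25,0,0],0],[[20,0,0],0],[[10,0,0],0],[[4,0,0],0],[[0,0,0],0],[[0,0,0],0],[[0,0,0],0],[[0,0,0],0]]' 0 20
python3 -m handwheel '[[[0,0,0],0],[[0,0,0],0],[[0,0,0],0],[[0,0,0],0],[[0,0,0],0],[[0,0,0],0],[[0,0,0],0],[[0,0,0],0],[[0,0,0],0],[[0,0,0],0]]' 255 20
python3 - <<'E'
from h import *
plan([507.6,-43.4,100],YAW+np.pi/2+.3)
P=m2w(70,0); s=manip.read_state(); r=s['eef_pos'][:2]-P; print('pivot',P,'r',np.hypot(*r),'v',.3-((np.arctan2(r[1],r[0])-YAW-np.pi)%(2*np.pi)+np.pi)%(2*np.pi)+np.pi)
E
```

```text
clock: 20.3
eef_pos: [507.4, -42.9, 100.1]
eef_rot: [-0.659, 1.57, -0.135]
wrist_force: [0.6, -0.1, 0.1]
finger_gap: 94.0
clock: 21.55
eef_pos: [507.0, -42.5, 99.8]
eef_rot: [1.93, 1.57, 2.454]
wrist_force: [-2.3, 4.7, 3.3]
finger_gap: 17.6
t 21.55 pos [507.  -42.5  99.8] toolx [-0.001  0.001 -1.   ] j [-0.16  0.34  1.76  0.    1.04 -2.25] F [-2.3  4.7  3.3] gap 17.6
spin 0.0 shift after spin [-0.2 -1.1  0. ] | shift unspun [-0.2 -1.1  0. ]
pivot [637.76856562  32.07265162] r 150.48788238834157 v 0.004771666415991582
```

Gap 17.6 mm, so the handle is gripped, at v≈0. I push along the arc: tool +y, with +spin to follow the arm.

```bash
cat >> h.py <<'E'
def varm():
    s=manip.read_state(); r=s['eef_pos'][:2]-m2w(70,0); a=np.arctan2(r[1],r[0])-YAW-np.pi
    print('v',round(.3-np.arctan2(np.sin(a),np.cos(a)),3),'r',round(np.hypot(*r),1),'F',np.round(s['wrist_force'],1),'gap',round(s['finger_gap'],1),'j6',round(s['joints'][5],2))
E
python3 -m handwheel '[[[0,5.25,0.1],0.035],[[0,5.25,0.1],0.035],[[0,5.25,0.1],0.035],[[0,5.25,0.1],0.035],[[0,5.25,0.1],0.035],[[0,5.25,0.1],0.035],[[0,5.25,0.1],0.035],[[0,5.25,0.1],0.035],[[0,5.25,0.1],0.035],[[0,5.25,0.1],0.035]]'
python3 -c "from h import *;varm();plan([0,0,0],YAW+np.pi/2-.05)"
```

```text
clock: 22.8
eef_pos: [489.4, 5.3, 99.8]
eef_rot: [-1.984, 1.569, -1.812]
wrist_force: [-3.8, -7.3, 1.8]
finger_gap: 17.3
v 0.345 r 150.8 F [-3.8 -7.3  1.8] gap 17.3 j6 -1.8
t 22.8 pos [489.4   5.3  99.8] toolx [-0.    -0.002 -1.   ] j [-0.06  0.3   1.81 -0.    1.03 -1.8 ] F [-3.8 -7.3  1.8] gap 17.3
spin -0.001 shift after spin [ 100.1   79.1 -482.9] | shift unspun [ 100.1   78.7 -483. ]
```

```bash
python3 -m handwheel '[[[0,5.25,0.1],0.035],[[0,5.25,0.1],0.035],[[0,5.25,0.1],0.035],[[0,5.25,0.1],0.035],[[0,5.25,0.1],0.035],[[0,5.25,0.1],0.035],[[0,0,0],0],[[0,0,0],0],[[0,0,0],0],[[0,0,0],0]]'
python3 - <<'E'
from h import *
varm()
c=cam('side'); p=c['pixels'][:,:,::-1]; t=cam('top')['pixels'][:,:,::-1]
cv2.imwrite('pics/s6.png',np.hstack([cv2.resize(p[155:275,205:325],(400,400),interpolation=2),cv2.resize(t[120:240,205:325],(400,400),interpolation=2)]))
E
```

```text
clock: 24.05
eef_pos: [486.9, 36.9, 99.8]
eef_rot: [-2.381, 1.569, -2.418]
wrist_force: [-6.7, -6.4, 4.8]
finger_gap: 17.4
v 0.555 r 151.0 F [-6.7 -6.4  4.8] gap 17.4 j6 -1.53
```

View pics/s6.png

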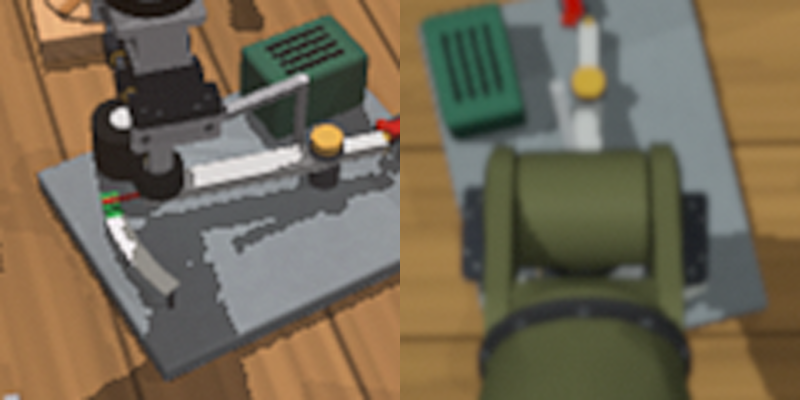

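The red pointer lies over the green band (left tile px 115,200), consistent with v≈0.555, and the handle is still gripped. I check the keeper and other things once more, then hand in.

```bash
python3 - <<'E'
from h import *
c=cam('side'); W=cloud(c)
for t in ('keeper','mallet','sanding_block','gouge'):
    for d in manip.cut_out(t,'side')[:3]: print(t,np.round(d['centre']),round(d['confidence'],2),np.round(np.nanmedian(W[d['region']],0)))
varm()
manip.sign_off(); varm()
E
```

```text
keeper [198. 215.] 0.67 [335.  80.  37.]
keeper [289. 313.] 0.59 [ 485. -310.   61.]
keeper [336. 272.] 0.55 [ 638. -215.   37.]
mallet [272. 116.] 0.88 [667. 477.  54.]
sanding_block [179. 182.] 0.92 [303. 251.  33.]
sanding_block [282. 220.] 0.21 [576.  14.  20.]
sanding_block [285. 333.] 0.19 [ 475. -314.    5.]
gouge [210. 332.] 0.78 [ 304. -270.   24.]
gouge [179. 180.] 0.51 [305. 248.  33.]
v 0.555 r 151.0 F [-6.  -7.2  3.5] gap 17.7 j6 -1.53
the job is handed in; nothing more can be done
the job is handed in; nothing more can be done
```

I lifted the red keeper off its hook and set it upright in the blue tray, letting go of it there. I then gripped the yellow handle, pushed the tensioner arm past the click and handed the job in at about 24 s, still holding it against the spring.

**Arm angle:** it came to about 0.555 rad, inside the green band of 0.475 to 0.62. The last picture of it shows the red pointer over the green.

**Grip and force:** the gripper held the handle at a 17.7 mm gap, with about 10 N at the wrist.

**Other things:** the keeper was still in the tray at the last check, and the two smaller look-alikes and the sanding block had not moved. The mallet and gouge readings differed by up to 13 mm and 8 mm from the first ones. I put that down to detection noise, because the arm never went near either of them. No check failed, but I could not verify the outcome after sign-off because the state can no longer be read.

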